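# Draw the plug carrier out from behind the pots

### The arm

A 6-joint arm with a two-finger parallel gripper is mounted at the origin on the work surface. World frame = base frame: x ahead of the robot, y to its left, z up, the work surface at z = 0. Lengths are in m, angles in degrees, forces in N, time in s.
With the tool pointing down it reaches from about 0.4 to 0.825 m from the base axis. Payload 7 kg.
Tool frame: the origin (TCP) lies at the very end of the fingers, on their centre line; the grasp point (between the pads) lies 19 mm behind it (ctrl.grip_depth is the distance from the TCP to the grasp point, in m); z points along the fingers, y is the line along which they close (so a half turn about z gives the same grasp; the last joint's range is limited). The gripper opens to 88 mm and grips with 3 to 60 N. Pads are 19 mm wide; open, the fingers measure 130 mm over their backs; the gripper's body (78 mm by 193 mm) begins 47 mm behind the grasp point.
Start: joints at [92.023, 20.546, 0.682, 0, -70.136, -16.507], TCP at [0.169, 0.654, 0.195] pointing down, gripper open.
Joint ranges: [-176.03, 176.03], [-82.01, 121.73], [-58.28, 71.71], [-173.87, 95.51], [-174.79, -0.11], [-173.66, 173.66]. Speed limits (degrees/s): [136.94, 136.94, 172.46, 180, 180, 180].

### API

Orientations are given as [roll, pitch, yaw] about the fixed x, y, z axes, in that order (R = Rz(yaw) Ry(pitch) Rx(roll)).
In Python, from plant import get_obs, eyes, ctrl, spotter gives the robot as it stands.
- The arm moves only by the shell command python3 -m crank 'ROWS'. ROWS is JSON, one flat list of numbers, 7 for each row, row after row: the turn, a rotation vector about the tool's x, y, z in rad, then the shift along the tool's x, y, z in mm, then the opening, from 0 (shut) to 1 (fully open). A call has 1 to 5 rows; each row shifts and turns the commanded pose from where the row before left it, along the tool's axes as they then stand; what a row does not reach is not made up. A row lasts 1/8 s, in which the tool goes at most 62.5 mm and 10.7 degrees, less where a joint would pass 70% of its speed; a pose out of reach is approached as far as the arm can. A call is refused whole if a number of a shift passes 62.5 or a number of a turn 0.188, either way. A call with a gripper value outside its range is refused whole. The fingers move at their own pace and stop on an object; the grip force is fixed at half the most. Time passes only in rows, so rows that do not move let the fingers close. It gives the time, the measured TCP pose, the force, the opening and the grip force at its end, in the units of the state.
- get_obs(): the state, without advancing time (a new reading comes with each control period).
- eyes.snapshot(name): name is "scene" or "top"; returns the picture (420x560x3 uint8, blue, green, red); there is no depth.
- eyes.camera_model(name): a dict with "fx", "fy", "cx", "cy" (pixels), "extrinsics" (4x4, takes a point from camera to world coordinates). Camera axes: x right, y down, z forward; pixel columns grow to the right and rows downward; lengths in m; the calibration is good to about 2 mm. A picture is of the moment at which its call begins. camera_model takes no time and is no camera call.
- ctrl.close_job(): hands the job in; it is judged then, once.
Trained networks look in the newest picture that a camera, given by its name, has taken for a name from the list of things; names that differ only in an ending like _2 or _b are one class to them, and where a whole thing is asked for, a point or a joint stands for the part that bears it (a point fixed in the world has none). Each returns a list of dicts, best first, with "p" (0 to 1); they miss things now and then, are a little off and sometimes report something else, mostly with a low value. They report only what shows in the picture. A call takes as long as a camera call. They do not tell look-alikes from the thing itself.
- spotter.outline_of(camera, target): "region" (420x560 bool, what is visible of it) and "rect" ([left, top, width, height] in pixels, round what is visible of it).
- spotter.place_of(camera, target): "location" ([column, row] in pixels: a listed point, or the origin of a listed thing).
The state is a dict: "clock": time; "joint_pos": joint angles; "qvel": joint speeds; "tau": joint torques, N m; "tool_pos": TCP position; "orientation": TCP orientation; "force": force on the tool from outside, world axes, zero at the start; "moment": the same for the moment, N m; "opening": finger opening in m; "gripper_force": force on a finger pad.
Only numpy, scipy, OpenCV 4.12 (cv2) and the standard library are available. Lean on these libraries where they do the work, as an engineer would, in place of code of your own. Each camera call takes 0.05 s, during which the arm holds its last target. There are 200 camera calls.

### The job

The plug carrier is shut in its wooden case behind three little flowerpots. First stand all three pots in the black side tray, then draw the carrier level out of its channel and set it on the green mat, centred, with its long side along the mat's long side; then put each pot back on the very spot it came from. Keep pots upright and the carrier level, set them down rather than drop them, and leave the jar and the tamper where they are.

Things in the scene. Friction and masses are not known exactly. Their poses are not given: they have to be found in the camera images.
- case: Wooden case. Origin on the bench under the home carrier's centre; carrier slides out to -x. Channel floor z 12 mm, x -58 to 66; side play 2.5 mm; lips (inner edge y +-64, z 23 to 30; 2 mm play) hold the carrier down until slid 113 mm to -x. Rear wall x 58, 30 high. In front an apron 4 mm thick, x -200 to -58, y +-120, with dark round marks at x -130, y -84, 0, 84, under the pots.
- carrier: White carrier, loose, 0.28 kg: plate 110 (x) by 150 (y, long side) by 7 mm; six brown plugs, tops 25 mm above the underside; central blue upright handle board, 70 long in x, 12 thick in y, from 7 to 60 mm above the underside: grip it across y near its top. Origin: centre of underside, z up. Starts home in the case, underside on the channel floor (12 mm above the bench), axes along the case's.
- pot_terracotta: Terracotta-orange flowerpot filled with dark soil, loose, about 0.15 kg: round, 58 mm high, foot 43 mm wide, tapering out to a straight collar 56 mm wide at heights 40 to 58 mm (grip there, any direction). Origin: centre of its underside; z up. It starts on one of the apron's three marks (4 mm above the bench) and must return to that same mark.
- pot_blue: Dark blue flowerpot filled with dark soil, loose, about 0.15 kg: round, 58 mm high, foot 43 mm wide, tapering out to a straight collar 56 mm wide at heights 40 to 58 mm (grip there, any direction). Origin: centre of its underside; z up. It starts on one of the apron's three marks (4 mm above the bench) and must return to that same mark.
- pot_white: White flowerpot filled with dark soil, loose, about 0.15 kg: round, 58 mm high, foot 43 mm wide, tapering out to a straight collar 56 mm wide at heights 40 to 58 mm (grip there, any direction). Origin: centre of its underside; z up. It starts on one of the apron's three marks (4 mm above the bench) and must return to that same mark.
- side_tray: Fixed black open tray, 260 (its x) by 104 mm (its y), walls 4 mm thick and 14 high, inner floor 4 mm above the bench. Origin: centre of the underside, on the bench. Holds the three pots in a row along x, for example at x = -80, 0 and 80 mm. Lies left or right of the case.
- mat: Fixed green mat, 190 mm (its x, the long side) by 145 mm (its y), 4 mm thick, on the bench on the other side of the case from the tray. Origin: centre of the underside, so its top is 4 mm above the origin. The carrier's y axis goes along the mat's x axis, either way round.
- jar: Amber jar with black cap and pale label, 54 mm in diameter, 85 mm high, loose bystander. Origin: centre of the underside.
- tamper: Wooden soil tamper, 60 mm square foot 16 mm high with an upright round handle 22 mm thick, 66 mm high in all, loose bystander. Origin: centre of the underside.
There are look-alikes about, which are no part of the job. Of the things that look like the pot_terracotta, the smallest one is meant.

How it is judged (in metres and radians):
On the way, in this order (a step that is already met when the one before it is completed fails the run):
1. all three pots stand upright and released in the side tray, the carrier still home in its case (x of pot_terracotta in the frame of side_tray between -0.118 and 0.118 m and y of pot_terracotta in the frame of side_tray between -0.04 and 0.04 m and z of each of pot_terracotta, pot_blue, pot_white in the frame of side_tray below 0.012 m and angle between each of pot_terracotta, pot_blue, pot_white's own z axis and vertical below 0.12 rad and linear speed of each of pot_terracotta, pot_blue, pot_white below 0.03 m/s and contact force between each of pot_terracotta, pot_blue, pot_white and the fingers below 0.3 N and x of pot_blue in the frame of side_tray between -0.118 and 0.118 m and y of pot_blue in the frame of side_tray between -0.04 and 0.04 m and x of pot_white in the frame of side_tray between -0.118 and 0.118 m and y of pot_white in the frame of side_tray between -0.04 and 0.04 m and x of carrier in the frame of case between -0.02 and 0.02 m), for 0.2 s.
2. the carrier rests released on the mat, centred and in line, the pots still in the side tray (x of carrier in the frame of mat between -0.015 and 0.015 m and y of carrier in the frame of mat between -0.015 and 0.015 m and z of carrier in the frame of mat below 0.009 m and angle between the y axis of carrier and the x axis of mat, either way round below 0.17 rad and angle between carrier's own z axis and vertical below 0.07 rad and linear speed of each of carrier, pot_terracotta, pot_blue, pot_white below 0.03 m/s and contact force between each of carrier, pot_terracotta, pot_blue, pot_white and the fingers below 0.3 N and x of pot_terracotta in the frame of side_tray between -0.118 and 0.118 m and y of pot_terracotta in the frame of side_tray between -0.04 and 0.04 m and z of each of pot_terracotta, pot_blue, pot_white in the frame of side_tray below 0.012 m and angle between each of pot_terracotta, pot_blue, pot_white's own z axis and vertical below 0.12 rad and x of pot_blue in the frame of side_tray between -0.118 and 0.118 m and y of pot_blue in the frame of side_tray between -0.04 and 0.04 m and x of pot_white in the frame of side_tray between -0.118 and 0.118 m and y of pot_white in the frame of side_tray between -0.04 and 0.04 m), for 0.2 s.
At the end, for the whole second after the job is handed in: The carrier rests on the mat, its centre within 15 mm of the mat's centre along either side, long side along the mat's long side within 0.17 rad; each pot stands upright within 15 mm of where it stood at the start; all released and at rest (x of carrier in the frame of mat between -0.015 and 0.015 m and y of carrier in the frame of mat between -0.015 and 0.015 m and z of carrier in the frame of mat below 0.009 m and angle between the y axis of carrier and the x axis of mat, either way round below 0.17 rad and angle between carrier's own z axis and vertical below 0.07 rad and linear speed of each of carrier, pot_terracotta, pot_blue, pot_white below 0.03 m/s and contact force between each of carrier, pot_terracotta, pot_blue, pot_white and the fingers below 0.3 N and distance of each of pot_terracotta, pot_blue, pot_white from where it was at the start of the episode below 0.015 m and angle between each of pot_terracotta, pot_blue, pot_white's own z axis and vertical below 0.12 rad); the robot touches nothing.
It fails at once if a bystander (jar, tamper) moved more than 20 mm (distance of any of jar, tamper from where it was at the start of the episode above 0.02 m).
It fails at once if a pot tipped by more than 0.6 rad (angle between any of pot_terracotta, pot_blue, pot_white's own z axis and vertical above 0.6 rad).
It fails at once if the carrier tilted by more than 0.35 rad (angle between carrier's own z axis and vertical above 0.35 rad).
It fails at once if a pot or the carrier dropped (falling free faster than 0.7 m/s) ((contact force between pot_terracotta and the fingers below 0.1 N and linear speed of pot_terracotta above 0.7 m/s) or (contact force between pot_blue and the fingers below 0.1 N and linear speed of pot_blue above 0.7 m/s) or (contact force between pot_white and the fingers below 0.1 N and linear speed of pot_white above 0.7 m/s) or (contact force between carrier and the fingers below 0.1 N and linear speed of carrier above 0.7 m/s)).
It also fails if it takes over 144 s, if anything falls off the work surface, if the arm or the gripper's body presses on something with over 40 N, if the wrist force passes 120 N, or if a joint passes its speed limit or range.

## Working session

There is one attempt and no reset: what is moved stays moved. The work goes in short steps, Python scripts to look and compute and a shell command to move; the robot and the scene stay as the last step left them, time stands still between calls to the robot, and variables do not carry over. Pictures are saved under pics/ and viewed, at most 14 in all, crops included, and the job is handed in when it is done.

```bash
ls; mkdir -p pics
python3 - <<'E'
from plant import get_obs, eyes, ctrl, spotter
import cv2
for n in("scene","top"):
    cv2.imwrite(f"pics/{n}0.png",eyes.snapshot(n))
    m=eyes.camera_model(n);print({k:(v.round(3).tolist() if hasattr(v,'round') and k=='extrinsics' else v) for k,v in m.items()})
    for t in["case","carrier","pot_terracotta","pot_blue","pot_white","side_tray","mat","jar","tamper"]:
        print(n,t,[( [round(float(x)) for x in d["location"]],round(d["p"],2)) for d in spotter.place_of(n,t)])
o=get_obs();print(o["clock"],o["tool_pos"],o["orientation"],o["opening"])
E
```

```text
pics
{'fx': 434.93382208001145, 'fy': 434.93382208001145, 'cx': 279.9074687672149, 'cy': 210.25021595409953, 'extrinsics': [[-0.83, 0.466, -0.308, 0.883], [0.558, 0.677, -0.479, 0.528], [-0.015, -0.569, -0.822, 0.925], [0.0, 0.0, 0.0, 1.0]]}
scene case []
scene carrier [([257, 229], 0.74)]
scene pot_terracotta [([299, 210], 0.7), ([313, 147], 0.66), ([355, 191], 0.56)]
scene pot_blue [([288, 189], 0.59), ([262, 342], 0.32)]
scene pot_white [([315, 232], 0.8)]
scene side_tray [([235, 136], 0.79)]
scene mat [([375, 301], 0.93), ([318, 233], 0.48)]
scene jar [([261, 342], 0.96)]
scene tamper [([167, 180], 0.6), ([261, 335], 0.37)]
{'fx': 429.43505420673193, 'fy': 429.43505420673193, 'cx': 278.6181923040156, 'cy': 197.5832987164961, 'extrinsics': [[0.026, -0.986, 0.165, 0.411], [-1.0, -0.026, 0.006, -0.012], [-0.002, -0.165, -0.986, 0.873], [0.0, 0.0, 0.0, 1.0]]}
top case []
top carrier [([271, 162], 0.57)]
top pot_terracotta [([263, 232], 0.94), ([240, 309], 0.81), ([345, 308], 0.63)]
top pot_blue [([304, 234], 0.79)]
top pot_white [([224, 227], 0.62)]
top side_tray [([421, 228], 0.78)]
top mat [([121, 220], 0.87)]
top jar [([162, 102], 0.76)]
top tamper [([396, 117], 0.56)]
1.0 [0.16882079 0.65348405 0.19524133] [ 1.79995421e+02 -1.25690168e-03 -1.44822885e+01] 0.08778667994288546
```

View pics/top0.png

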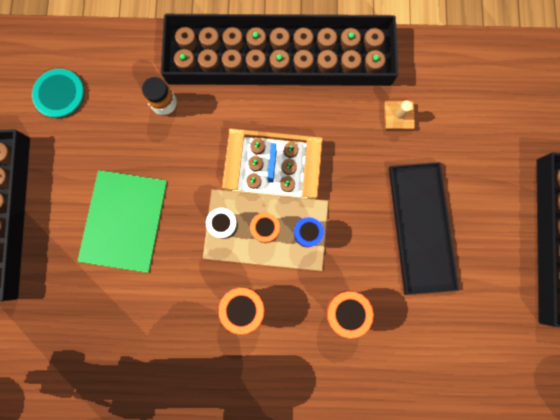

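View pics/scene0.png

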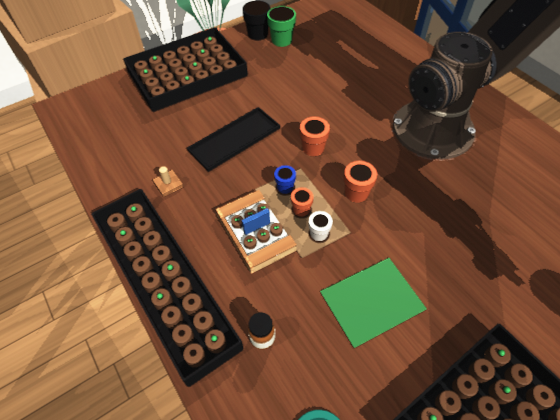

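The look-alikes of the terracotta pot, in top-view pixels, are (264,228) on the apron, which is the smallest, and the larger (241,311) and (350,314) standing in front. I choose (264,228), in the middle of the apron. White is at (221,223), blue at (309,232), the tray on the right at (421,228) and the mat on the left at (122,220).

```bash
cat > h.py <<'E'
from plant import get_obs, eyes, ctrl, spotter
import cv2, numpy as np
from scipy.optimize import minimize
M={n:eyes.camera_model(n) for n in("scene","top")}
def proj(n,P):
    m=M[n];E=np.linalg.inv(np.array(m["extrinsics"]));Q=np.c_[P,np.ones(len(P))]@E.T
    return np.c_[m["fx"]*Q[:,0]/Q[:,2]+m["cx"],m["fy"]*Q[:,1]/Q[:,2]+m["cy"]]
def ray(n,px,z):
    m=M[n];E=np.array(m["extrinsics"]);d=E[:3,:3]@[(px[0]-m["cx"])/m["fx"],(px[1]-m["cy"])/m["fy"],1]
    return E[:3,3]+d*(z-E[2,3])/d[2]
def box(lx,ly,z0,z1,x=0,y=0): return np.array([[x+a*lx/2,y+b*ly/2,z] for a in(-1,1) for b in(-1,1) for z in(z0,z1)])
def ring(r,z): t=np.linspace(0,6.283,40);return np.c_[r*np.cos(t),r*np.sin(t),0*t+z]
def pot(z): return np.r_[ring(.0215,z),ring(.028,z+.04),ring(.028,z+.058)]
def place(P,q):
    c,s=np.cos(q[2]),np.sin(q[2]);return P@np.array([[c,s,0],[-s,c,0],[0,0,1]])+[q[0],q[1],0]
def mask(n,P):
    im=np.zeros((840,1120),np.uint8);h=cv2.convexHull((proj(n,P)*2+.5).astype(np.float32)).astype(np.float32)
    cv2.fillConvexPoly(im,np.round(h*16).astype(np.int32),1,shift=4);return im>0
def fit(P,regs,q0,yaw=True):
    R={n:cv2.resize(r.astype(np.uint8),(1120,840),interpolation=cv2.INTER_NEAREST)>0 for n,r in regs.items()}
    def f(q):
        q=list(q)+([] if yaw else [0]);s=0
        for n in R: m=mask(n,place(P,q));s-=(m&R[n]).sum()/(m|R[n]).sum()
        return s/len(R)
    q0=np.array(q0[:3 if yaw else 2],float)
    S=np.r_[[q0],q0+np.diag([.012,.012,.15][:len(q0)])]
    r=minimize(f,q0,method="Nelder-Mead",options=dict(initial_simplex=S,xatol=2e-4,fatol=1e-4))
    return r.x,-r.fun
def outline(n,t,near):
    c=[d for d in spotter.outline_of(n,t)]
    def dist(d): l,t_,w,h=d["rect"];return np.hypot(l+w/2-near[0],t_+h/2-near[1])
    c=[d for d in c if dist(d)<25]
    return min(c,key=dist)["region"] if c else None
def state():
    o=get_obs();print(round(o["clock"],2),np.round(o["tool_pos"],4),np.round(o["orientation"],1),round(o["opening"],4),np.round(o["force"],1),round(o["gripper_force"],1))
E
python3 - <<'E'
from h import *
I={n:eyes.snapshot(n) for n in M}
px=dict(pot_terracotta=((302,199),(264,228)),pot_blue=((285,180),(309,232)),pot_white=((320,225),(221,223)),side_tray=((235,138),(423,228)),mat=((373,301),(122,221)),jar=((262,330),(160,97)),tamper=((168,180),(400,114)))
sh=dict(side_tray=box(.26,.104,0,.014),mat=box(.19,.145,0,.004),jar=np.r_[ring(.027,0),ring(.027,.085)],tamper=np.r_[box(.06,.06,0,.016),ring(.011,.066)])
for t,(a,b) in px.items():
    regs={n:outline(n,t,p) for n,p in(("scene",a),("top",b))}
    print(t,[n for n in regs if regs[n] is None]);regs={n:r for n,r in regs.items() if r is not None}
    P=sh.get(t,pot(.004));yaw=t in("side_tray","mat","tamper")
    for s in [regs]+([{n:regs[n]} for n in regs] if len(regs)>1 else []):
        q0=list(ray("top",b,.03)[:2])+[1.5 if t=="mat" else .1]
        q,s_=fit(P,s,q0,yaw);print("  ",list(s),q.round(4),round(s_,3))
# handle
for n,w in(("top",(262,140,290,190)),("scene",(235,205,280,240))):
    h=cv2.cvtColor(I[n],cv2.COLOR_BGR2HSV);k=(h[...,0]>95)&(h[...,0]<125)&(h[...,1]>120)
    m=np.zeros_like(k);m[w[1]:w[3],w[0]:w[2]]=k[w[1]:w[3],w[0]:w[2]]
    q,s=fit(box(.07,.012,.03,.072),{n:m},list(ray(n,(272,162) if n=="top" else (257,222),.06)[:2])+[0.1]);print("handle",n,m.sum(),q.round(4),round(s,3))
c=cv2.resize(I["top"][120:280,190:350],(640,600),interpolation=cv2.INTER_CUBIC);cv2.imwrite("pics/c1.png",c)
E
```

```text
pot_terracotta []
   ['scene', 'top'] [0.4902 0.0182] 0.907
   ['scene'] [0.4906 0.0195] 0.912
   ['top'] [0.4902 0.0182] 0.908
pot_blue []
   ['scene', 'top'] [ 0.4847 -0.0656] 0.879
   ['scene'] [ 0.4854 -0.0647] 0.891
   ['top'] [ 0.484 -0.065] 0.87
pot_white []
   ['scene', 'top'] [0.4972 0.1019] 0.921
   ['scene'] [0.4987 0.1032] 0.944
   ['top'] [0.4971 0.1012] 0.914
side_tray []
   ['scene', 'top'] [ 0.5043 -0.2986  0.106 ] 0.972
   ['scene'] [ 0.5056 -0.2982  0.1101] 0.965
   ['top'] [ 0.504  -0.2986  0.1061] 0.982
mat []
   ['scene', 'top'] [0.5031 0.3104 3.0144] 0.978
   ['scene'] [0.5053 0.3083 1.8819] 0.675
   ['top'] [0.5008 0.3103 1.9489] 0.674
jar []
   ['scene', 'top'] [0.7535 0.2418] 0.866
   ['scene'] [0.7549 0.2443] 0.845
   ['top'] [0.7507 0.2401] 0.889
tamper []
   ['scene', 'top'] [ 0.7387 -0.2549  0.0287] 0.876
   ['scene'] [ 0.7393 -0.2524  0.1661] 0.829
   ['top'] [ 0.7375 -0.2546  0.0273] 0.932
handle top 218 [ 0.6196  0.0083 -0.0142] 0.766
handle scene 416 [ 0.6197  0.0109 -0.0122] 0.872
```

View pics/c1.png

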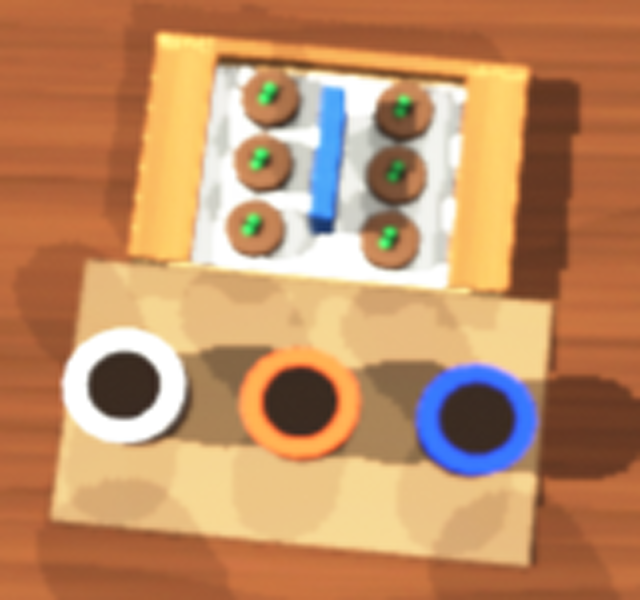

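```bash
cat >> h.py <<'E'
def go(x,y,z,yaw=-94.3,n=(1,)):
    "shift in tool axes (mm) after turning to yaw; turn about tool z in rad"
    from scipy.spatial.transform import Rotation as R
    o=get_obs();state();D=R.from_euler("z",yaw,degrees=True)*R.from_euler("x",180,degrees=True)
    t=R.from_euler("xyz",o["orientation"],degrees=True).inv()*D
    print("turn",t.as_rotvec().round(4),"shift",(D.inv().apply(np.array([x,y,z])-o["tool_pos"])*1e3).round(1))
E
python3 -m crank '[0,0,0.174,0,0,0,1,0,0,0.174,0,0,0,1,0,0,0.174,0,0,0,1,0,0,0.174,0,0,0,1,0,0,0.174,0,0,0,1]'
python3 -m crank '[0,0,0.174,0,0,0,1,0,0,0.174,0,0,0,1,0,0,0.174,0,0,0,1,0,0,0,0,0,0,1]'
python3 -c "
from h import *
go(.4845,-.0655,.15)
for p in((241,311),(350,314)):print(ray('top',p,.08))"
```

```text
clock: 2.42
tool_pos: [0.1688, 0.6535, 0.1953]
orientation: [-180.0, -0.0, -64.7]
force: [-0.0, 0.2, 0.7]
opening: 0.0874
gripper_force: 0.0
clock: 2.92
tool_pos: [0.1689, 0.6536, 0.1953]
orientation: [180.0, 0.0, -94.2]
force: [0.2, 0.2, -0.2]
opening: 0.0876
gripper_force: 0.0
2.92 [0.1689 0.6536 0.1953] [180.    0.  -94.2] 0.0876 [ 0.2  0.2 -0.2] 0.0
turn [0.     0.0001 0.0022] shift [ 693.4 -368.7   45.3]
[0.33574692 0.05451872 0.08      ]
[ 0.33566639 -0.14084949  0.08      ]
```

```bash
R='46.2,-24.6,3'
python3 -m crank '[0,0,0,46.2,-24.6,0,1,0,0,0,46.2,-24.6,0,1,0,0,0,46.2,-24.6,0,1,0,0,0,46.2,-24.6,0,1,0,0,0,46.2,-24.6,0,1]' >/dev/null
python3 -m crank '[0,0,0,46.2,-24.6,0,1,0,0,0,46.2,-24.6,0,1,0,0,0,46.2,-24.6,0,1,0,0,0,46.2,-24.6,0,1,0,0,0,46.2,-24.6,0,1]' >/dev/null
python3 -m crank '[0,0,0,46.2,-24.6,0,1,0,0,0,46.2,-24.6,0,1,0,0,0,46.2,-24.6,0,1,0,0,0,46.2,-24.6,0,1,0,0,0,46.2,-24.6,0,1]' >/dev/null
python3 -m crank '[0,0,0,0,0,25,1,0,0,0,0,0,25,1,0,0,0,0,0,0,1]'
python3 -c "
from h import *
go(.4845,-.0655,.034)"
```

```text
clock: 5.18
tool_pos: [0.4843, -0.0654, 0.1439]
orientation: [179.8, -0.1, -94.1]
force: [0.3, 0.3, 0.5]
opening: 0.088
gripper_force: 0.0
5.17 [ 0.4843 -0.0654  0.1439] [ 1.798e+02 -1.000e-01 -9.410e+01] 0.088 [0.3 0.3 0.5] 0.0
turn [ 0.0033 -0.0009  0.0038] shift [ 1.000e-01 -2.000e-01  1.099e+02]
```

```bash
python3 -m crank '[0,0,0,0,0,30,1,0,0,0,0,0,30,1,0,0,0,0,0,30,1,0,0,0,0,0,20,1,0,0,0,0,0,0,1]'
python3 - <<'E'
from h import *
cv2.imwrite("pics/g1.png",np.hstack([cv2.resize(eyes.snapshot("scene")[150:260,220:370],(400,300),interpolation=2),cv2.resize(eyes.snapshot("top")[170:290,190:350],(400,300),interpolation=2)]))
E
```

```text
clock: 5.8
tool_pos: [0.4855, -0.0647, 0.0352]
orientation: [179.9, -0.0, -94.1]
force: [-0.2, -0.1, 1.1]
opening: 0.0876
gripper_force: 0.0
```

View pics/g1.png

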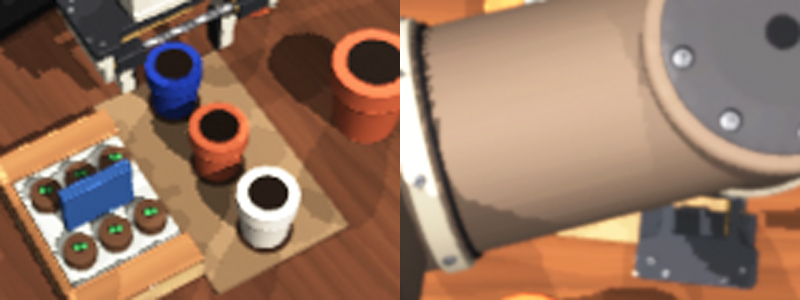

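In the scene half of the crop, the finger tips at (125,80) and (225,40) straddle the blue pot at (175,65). Closing.

```bash
python3 -m crank '[0,0,0,0,0,0,0,0,0,0,0,0,0,0,0,0,0,0,0,0,0,0,0,0,0,0,0,0,0,0,0,0,0,0,0]'
python3 -m crank '[0,0,0,0,0,-10,0,0,0,0,0,0,-20,0,0,0,0,0,0,-30,0,0,0,0,0,0,-30,0,0,0,0,0,0,0,0]'
python3 -c "
from h import *
go(.4066,-.309,.125)"
```

```text
clock: 6.52
tool_pos: [0.4856, -0.0649, 0.0353]
orientation: [180.0, -0.0, -94.2]
force: [-0.7, 0.3, 0.3]
opening: 0.0434
gripper_force: 0.0
clock: 7.15
tool_pos: [0.4874, -0.0646, 0.1283]
orientation: [-179.7, 0.1, -94.2]
force: [0.9, -0.4, -0.4]
opening: 0.0009
gripper_force: 0.0
7.15 [ 0.4874 -0.0646  0.1283] [-1.797e+02  1.000e-01 -9.420e+01] 0.0009 [ 0.9 -0.4 -0.4] 0.0
turn [-0.0052  0.0012  0.0015] shift [249.8  62.3   3.3]
```

Run:
```python
from h import *
state()
I=eyes.snapshot("scene")
P=proj("scene",np.array([[*get_obs()["tool_pos"]]]));print(P)
Q=proj("scene",np.array([[.4847,-.0656,.062],[.4847,-.0656,.004],[.4902,.0182,.062]]));print(Q)
for p in P: cv2.circle(I,tuple(int(v) for v in p),2,(0,255,255),-1)
for p in Q: cv2.circle(I,tuple(int(v) for v in p),1,(255,0,255),-1)
cv2.imwrite("pics/g2.png",cv2.resize(I[100:260,200:400],(800,600),interpolation=2))
```

```text
7.15 [ 0.4874 -0.0646  0.1283] [-1.797e+02  1.000e-01 -9.420e+01] 0.0009 [ 0.9 -0.4 -0.4] 0.0
[[283.91616637 156.54608303]]
[[284.43517598 172.98005149]
 [284.56813483 186.84612979]
 [301.69705312 195.53948105]]
```

View pics/g2.png

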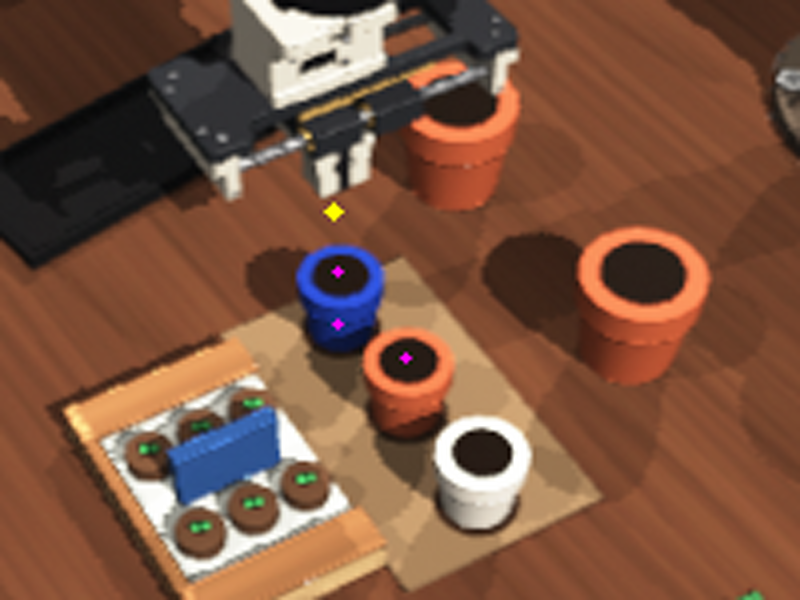

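The yellow mark is where the TCP should be, and it falls about 6 px below the real finger tips at (345,190) in the crop. The pots stand where the fits say, so the tips ended up above the blue pot. I'll check the tip position over the tray in both cameras.

```bash
python3 -m crank '[0,0,0,45,4,0,0,0,0,0,45,4,0,0,0,0,0,45,4,0,0,0,0,0,45,4,0,0,0,0,0,45,4,0,0]' >/dev/null
python3 -m crank '[0,0,0,0,0,0,0,0,0,0,0,0,0,0]'
python3 - <<'E'
from h import *
state();o=get_obs();V=[]
for n,s in(("scene",80),("top",80)):
    I=eyes.snapshot(n);p=proj(n,np.array([o["tool_pos"]]))[0];print(n,p)
    x,y=int(p[0])-40,int(p[1])-50;C=cv2.resize(I[y:y+100,x:x+80],(400,500),interpolation=2);print(x,y)
    cv2.circle(C,(int((p[0]-x)*5),int((p[1]-y)*5)),3,(0,255,255),-1);V.append(C)
cv2.imwrite("pics/g3.png",np.hstack(V))
E
```

```text
clock: 8.07
tool_pos: [0.4483, -0.2877, 0.1245]
orientation: [179.9, 0.0, -94.3]
force: [0.1, -0.4, -0.2]
opening: 0.0001
gripper_force: 0.0
8.07 [ 0.4483 -0.2877  0.1245] [179.9   0.  -94.3] 0.0001 [ 0.1 -0.4 -0.2] 0.0
scene [249.35678943 100.42876405]
209 50
top [439.02203964 251.80663592]
399 201
```

View pics/g3.png

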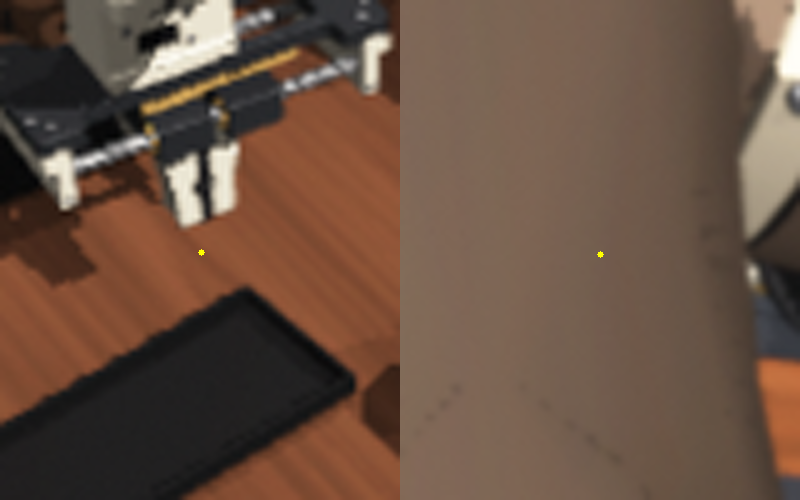

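```bash
python3 -m crank '[0,0,0,0,0,40,0,0,0,0,0,0,40,0,0,0,0,0,0,15,0,0,0,0,0,0,5,0,0,0,0,0,0,0,0]' | egrep 'tool|^force'
python3 -m crank '[0,0,0,0,0,5,0,0,0,0,0,0,0,0]' | egrep 'tool|^force'
python3 -m crank '[0,0,0,0,0,5,0,0,0,0,0,0,0,0]' | egrep 'tool|^force'
python3 - <<'E'
from h import *
state();o=get_obs();n="scene"
I=eyes.snapshot(n);p=proj(n,np.array([o["tool_pos"]]))[0];print(n,p)
x,y=int(p[0])-50,int(p[1])-60;C=cv2.resize(I[y:y+90,x:x+120],(800,600),interpolation=2)
cv2.circle(C,(int((p[0]-x)*6.67),int((p[1]-y)*6.67)),3,(0,255,255),-1)
cv2.imwrite("pics/g4.png",C)
E
```

```text
tool_pos: [0.4499, -0.2878, 0.0261]
force: [-0.6, 0.6, 0.8]
tool_pos: [0.4492, -0.2878, 0.0206]
force: [-0.0, 0.3, -0.6]
tool_pos: [0.4487, -0.2877, 0.0149]
force: [-0.5, 0.7, 0.4]
9.3 [ 0.4487 -0.2877  0.0149] [180.    0.  -94.3] 0.0004 [-0.5  0.7  0.4] 0.0
scene [251.95409872 129.56213412]
```

View pics/g4.png

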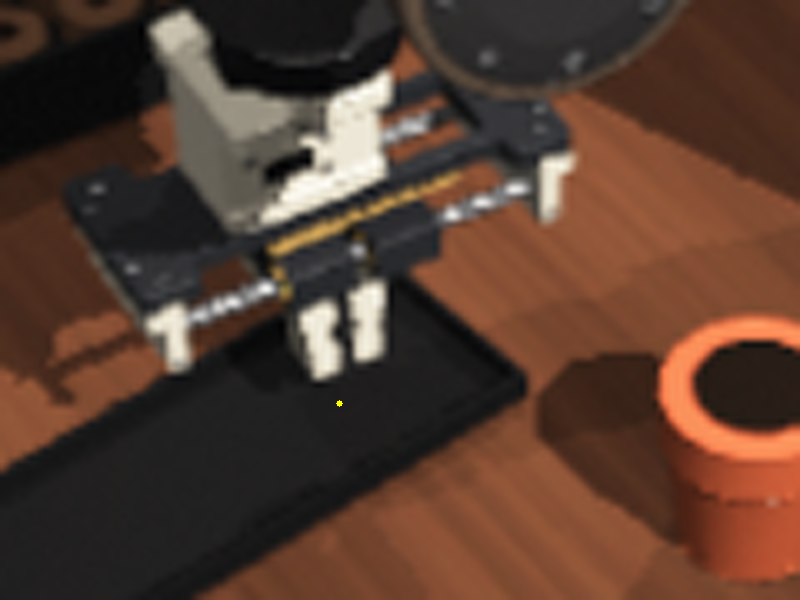

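The tips at (340,370) still hang above the tray floor, with the mark below them, so the reported height is too low. I'll feel for the floor with a guarded descent.

```bash
for i in 1; do
python3 -m crank '[0,0,0,0,0,5,0,0,0,0,0,0,0,0]' | egrep 'tool|^force'
python3 -m crank '[0,0,0,0,0,5,0,0,0,0,0,0,0,0]' | egrep 'tool|^force'
python3 -m crank '[0,0,0,0,0,3,0,0,0,0,0,0,0,0]' | egrep 'tool|^force'
python3 -m crank '[0,0,0,0,0,2,0,0,0,0,0,0,0,0]' | egrep 'tool|^force'
done
```

```text
tool_pos: [0.4486, -0.2877, 0.0098]
force: [-0.0, 0.1, 0.6]
tool_pos: [0.4486, -0.2877, 0.0048]
force: [0.3, -0.3, -0.3]
tool_pos: [0.4489, -0.2877, 0.002]
force: [0.2, -0.3, 0.7]
tool_pos: [0.4489, -0.2877, 0.0001]
force: [-0.0, 0.4, 0.1]
```

```bash
python3 -m crank '[0,0,0,0,0,4,0,0,0,0,0,0,0,0]' | egrep 'tool|^force'
python3 -m crank '[0,0,0,0,0,4,0,0,0,0,0,0,0,0]' | egrep 'tool|^force'
python3 -m crank '[0,0,0,0,0,3,0,0,0,0,0,0,0,0]' | egrep 'tool|^force'
python3 -m crank '[0,0,0,0,0,2,0,0,0,0,0,0,0,0]' | egrep 'tool|^force'
python3 -c "
from h import *
I=eyes.snapshot('scene');cv2.imwrite('pics/g5.png',cv2.resize(I[70:160,190:310],(800,600),interpolation=2))"
```

```text
tool_pos: [0.4487, -0.2877, -0.0041]
force: [-0.5, 0.0, -0.6]
tool_pos: [0.4487, -0.2877, -0.0081]
force: [-0.2, 0.5, -0.2]
tool_pos: [0.4488, -0.2877, -0.011]
force: [-0.2, 0.3, -0.2]
tool_pos: [0.4489, -0.2877, -0.0129]
force: [0.5, -0.2, 0.8]
```

View pics/g5.png

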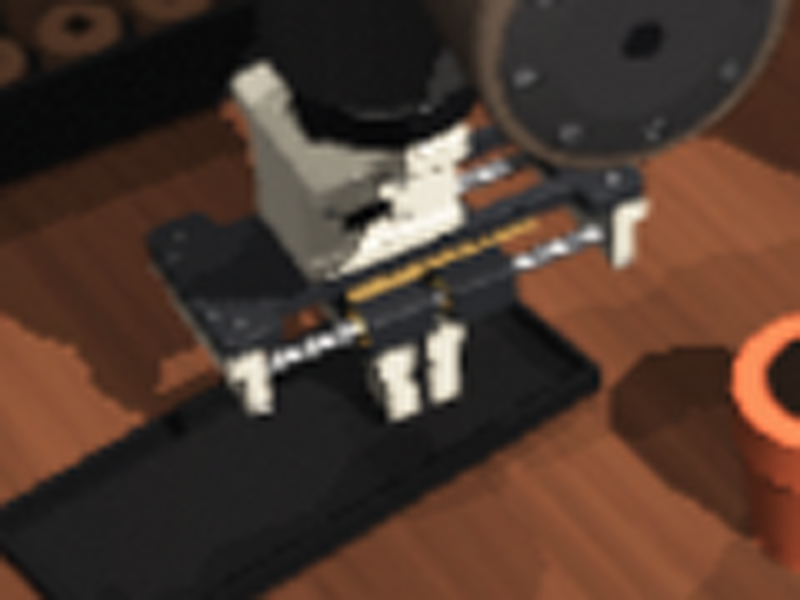

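The tips at (420,405) are still a few mm above the tray floor. I'll keep feeling downward.

```bash
python3 -m crank '[0,0,0,0,0,3,0,0,0,0,0,0,0,0]' | egrep 'tool|^force'
python3 -m crank '[0,0,0,0,0,2,0,0,0,0,0,0,0,0]' | egrep 'tool|^force'
python3 -m crank '[0,0,0,0,0,2,0,0,0,0,0,0,0,0]' | egrep 'tool|^force'
python3 -c "
from h import *
for d in(0,.01,.02,.03): print(d,proj('scene',np.array([[.4489,-.2877,-.0129+d]])))"
```

```text
tool_pos: [0.4488, -0.2877, -0.016]
force: [-0.0, 0.2, 0.1]
tool_pos: [0.4489, -0.2877, -0.0179]
force: [0.6, 1.1, 0.3]
tool_pos: [0.4489, -0.2877, -0.0199]
force: [-0.7, 0.8, 0.2]
0 [[252.52837534 136.3436479 ]]
0.01 [[252.30391329 133.94770554]]
0.02 [[252.07656635 131.52096946]]
0.03 [[251.84627856 129.06284216]]
```

```bash
python3 -m crank '[0,0,0,0,0,2,0,0,0,0,0,0,0,0]' | egrep 'tool|^force'
python3 -m crank '[0,0,0,0,0,1,0,0,0,0,0,0,0,0]' | egrep 'tool|^force'
python3 -m crank '[0,0,0,0,0,1,0,0,0,0,0,0,0,0]' | egrep 'tool|^force'
python3 -m crank '[0,0,0,0,0,1,0,0,0,0,0,0,0,0]' | egrep 'tool|^force'
```

```text
tool_pos: [0.4489, -0.2877, -0.0219]
force: [-0.4, -0.2, -0.6]
tool_pos: [0.449, -0.2877, -0.0228]
force: [0.0, 0.5, 0.2]
tool_pos: [0.4489, -0.2878, -0.0238]
force: [0.3, 0.2, -0.1]
tool_pos: [0.4489, -0.2878, -0.0248]
force: [0.3, -0.3, 0.4]
```

```bash
python3 -m crank '[0,0,0,0,0,1,0,0,0,0,0,0,0,0]' | egrep 'tool|^force'
python3 -m crank '[0,0,0,0,0,1,0,0,0,0,0,0,0,0]' | egrep 'tool|^force'
python3 -m crank '[0,0,0,0,0,1,0,0,0,0,0,0,0,0]' | egrep 'tool|^force'
python3 -m crank '[0,0,0,0,0,1,0,0,0,0,0,0,0,0]' | egrep 'tool|^force'
```

```text
tool_pos: [0.4489, -0.2877, -0.0258]
force: [-0.1, 0.5, 0.2]
tool_pos: [0.4489, -0.2878, -0.0268]
force: [0.7, 0.8, -0.0]
tool_pos: [0.449, -0.2878, -0.027]
force: [-2.6, 1.5, 9.2]
tool_pos: [0.4491, -0.2878, -0.0271]
force: [-4.8, 4.6, 19.1]
```

The fingers touched the tray floor (4 mm) at reported z = −27 mm, so the true tip height is the reported z + 31 mm. That explains the miss. I'll use targets in reported z, which puts the pot grasp at 3 mm.

```bash
python3 -m crank '[0,0,0,0,0,-20,1,0,0,0,0,0,-40,1,0,0,0,0,0,-40,1,0,0,0,0,0,-40,1,0,0,0,0,0,0,1]'|egrep 'tool|^force'
python3 -c "
from h import *
print(proj('scene',np.array([[.4874,-.0646,.1593],[.4483,-.2877,.1555]])))
go(.4847,-.0653,.103)"
```

```text
tool_pos: [0.4512, -0.2885, 0.1147]
force: [0.3, -0.7, -0.2]
[[283.4834451  147.5865069 ]
 [248.51523137  91.36989691]]
14.78 [ 0.4512 -0.2885  0.1147] [-1.796e+02 -1.000e-01 -9.420e+01] 0.0448 [ 0.3 -0.7 -0.2] 0.0
turn [-0.0064 -0.0015  0.0015] shift [-225.1  -16.6   11.7]
```

```bash
python3 -m crank '[0,0,0,-45,-3.3,0,1,0,0,0,-45,-3.3,0,1,0,0,0,-45,-3.3,0,1,0,0,0,-45,-3.3,0,1,0,0,0,-45,-3.3,0,1]'|egrep 'tool'
python3 -m crank '[0,0,0,0,0,12,1,0,0,0,0,0,20,1,0,0,0,0,0,0,1]'|egrep 'tool|open'
python3 -c "
from h import *
go(.4847,-.0653,.003)"
```

```text
tool_pos: [0.4817, -0.0632, 0.1106]
tool_pos: [0.4802, -0.0653, 0.0773]
opening: 0.0876
15.78 [ 0.4802 -0.0653  0.0773] [ 1.798e+02 -1.000e-01 -9.430e+01] 0.0876 [-0.2 -0.4 -0. ] 0.0
turn [ 0.0043 -0.0011  0.0005] shift [-0.3 -4.5 74.3]
```

```bash
python3 -m crank '[0,0,0,0,-4.5,25,1,0,0,0,0,0,25,1,0,0,0,0,0,24,1,0,0,0,0,0,0,1]'|egrep 'tool|^force|open'
python3 -m crank '[0,0,0,0,0,0,0,0,0,0,0,0,0,0,0,0,0,0,0,0,0,0,0,0,0,0,0,0,0,0,0,0,0,0,0]'|egrep 'tool|^force|open|grip'
python3 -c "
from h import *
go(.4066,-.309,.103)"
```

```text
tool_pos: [0.4852, -0.0658, 0.0042]
force: [-1.7, 0.9, 0.2]
opening: 0.0879
tool_pos: [0.4861, -0.065, 0.0057]
force: [-3.5, 0.8, 7.3]
opening: 0.0551
gripper_force: 30.0
16.9 [ 0.4861 -0.065   0.0057] [180.   -0.  -94.2] 0.0551 [-3.5  0.8  7.3] 30.0
turn [ 0.0006 -0.0002  0.0011] shift [249.3  61.  -97.3]
```

```bash
python3 -m crank '[0,0,0,0,0,-10,0,0,0,0,0,0,-30,0,0,0,0,0,0,-40,0,0,0,0,0,0,-20,0,0,0,0,0,0,0,0]'|egrep 'tool|^force|open|grip'
python3 -m crank '[0,0,0,41.5,10.2,0,0,0,0,0,41.5,10.2,0,0,0,0,0,41.5,10.2,0,0,0,0,0,41.5,10.2,0,0,0,0,0,41.5,10.2,0,0]'|egrep 'tool'
python3 -m crank '[0,0,0,41.5,10.2,0,0,0,0,0,0,0,0,0,0,0,0,0,0,0,0]'|egrep 'tool|open'
python3 -c "
from h import *
go(.4066,-.309,.006)"
```

```text
tool_pos: [0.488, -0.0646, 0.1072]
force: [0.0, -0.0, -3.3]
opening: 0.055
gripper_force: 30.0
tool_pos: [0.4192, -0.2691, 0.1042]
tool_pos: [0.4065, -0.3085, 0.1043]
opening: 0.055
18.52 [ 0.4065 -0.3085  0.1043] [179.9   0.  -94.3] 0.055 [ 0.4 -0.2 -0.8] 30.0
turn [ 0.0014  0.0006 -0.    ] shift [ 0.4 -0.1 98.3]
```

```bash
python3 -m crank '[0,0,0,0,0,30,0,0,0,0,0,0,30,0,0,0,0,0,0,25,0,0,0,0,0,0,8,0,0,0,0,0,0,0,0]'|egrep 'tool|^force'
python3 -m crank '[0,0,0,0,0,3,0,0,0,0,0,0,2,0,0,0,0,0,0,0,0]'|egrep 'tool|^force'
```

```text
tool_pos: [0.4073, -0.3082, 0.0121]
force: [0.4, -0.3, -1.1]
tool_pos: [0.4073, -0.3088, 0.0076]
force: [0.4, -0.7, -1.9]
```

```bash
python3 -m crank '[0,0,0,0,0,1,0,0,0,0,0,0,0,0]'|egrep 'tool|^force'
python3 -m crank '[0,0,0,0,0,1,0,0,0,0,0,0,0,0]'|egrep 'tool|^force'
python3 -m crank '[0,0,0,0,0,1,0,0,0,0,0,0,0,0]'|egrep 'tool|^force'
```

```text
tool_pos: [0.4071, -0.3088, 0.0063]
force: [0.2, -0.4, -1.1]
tool_pos: [0.4073, -0.3089, 0.0057]
force: [-1.5, 1.3, 4.4]
tool_pos: [0.4073, -0.3089, 0.0056]
force: [-4.2, 4.1, 16.1]
```

```bash
python3 -m crank '[0,0,0,0,0,-1,0,0,0,0,0,0,0,0.86,0,0,0,0,0,0,0.86,0,0,0,0,0,0,0.86,0,0,0,0,0,0,0.86]'|egrep 'tool|^force|open'
python3 -m crank '[0,0,0,0,0,-20,0.86,0,0,0,0,0,-40,0.86,0,0,0,0,0,-40,0.86,0,0,0,0,0,0,0.86]'|egrep 'tool|open'
python3 -c "
from h import *
go(.4905,.0185,.103)"
```

```text
tool_pos: [0.4072, -0.3087, 0.0052]
force: [-0.2, -0.1, 0.9]
opening: 0.0749
tool_pos: [0.4094, -0.3096, 0.1085]
opening: 0.0754
21.4 [ 0.4094 -0.3096  0.1085] [-1.797e+02 -1.000e-01 -9.420e+01] 0.0754 [1.  0.1 0.1] 0.0
turn [-0.006  -0.0018  0.0015] shift [-333.3  -56.3    5.5]
```

```bash
python3 -m crank '[0,0,0,-47.6,-8,0,1,0,0,0,-47.6,-8,0,1,0,0,0,-47.6,-8,0,1,0,0,0,-47.6,-8,0,1,0,0,0,-47.6,-8,0,1]'|egrep 'tool'
python3 -m crank '[0,0,0,-47.6,-8,0,1,0,0,0,-47.6,-8,0,1,0,0,0,0,0,10,1,0,0,0,0,0,0,1]'|egrep 'tool|open'
python3 -c "
from h import *
go(.4905,.0185,.004)"
```

```text
tool_pos: [0.4644, -0.0728, 0.1046]
tool_pos: [0.4863, 0.019, 0.0937]
opening: 0.0875
22.52 [0.4863 0.019  0.0937] [ 1.798e+02 -1.000e-01 -9.420e+01] 0.0875 [-0.7 -0.3  0.6] 0.0
turn [ 0.003  -0.0012  0.0015] shift [ 0.2 -4.3 89.7]
```

```bash
python3 -m crank '[0,0,0,0,-3.5,30,1,0,0,0,0,0,30,1,0,0,0,0,0,24,1,0,0,0,0,0,5,1,0,0,0,0,0,0,1]'|egrep 'tool|^force|open'
python3 -m crank '[0,0,0,0,0,0,0,0,0,0,0,0,0,0,0,0,0,0,0,0,0,0,0,0,0,0,0,0,0,0,0,0,0,0,0]'|egrep 'tool|^force|open|grip'
python3 -m crank '[0,0,0,0,0,-10,0,0,0,0,0,0,-30,0,0,0,0,0,0,-40,0,0,0,0,0,0,-20,0,0,0,0,0,0,0,0]'|egrep 'tool|^force|open|grip'
python3 -c "
from h import *
go(.5045,-.2986,.103)"
```

```text
tool_pos: [0.4911, 0.0184, 0.0065]
force: [0.3, 0.7, -0.7]
opening: 0.0876
tool_pos: [0.4909, 0.0191, 0.0065]
force: [-3.6, 0.1, 5.9]
opening: 0.0552
gripper_force: 30.0
tool_pos: [0.4923, 0.0197, 0.1081]
force: [-0.7, -0.2, -2.1]
opening: 0.0553
gripper_force: 30.0
24.4 [0.4923 0.0197 0.1081] [-1.798e+02  1.000e-01 -9.420e+01] 0.0553 [-0.7 -0.2 -2.1] 30.0
turn [-0.0035  0.0018  0.0012] shift [316.5 -36.    5.1]
```

```bash
python3 -m crank '[0,0,0,45.2,-5.1,0,0,0,0,0,45.2,-5.1,0,0,0,0,0,45.2,-5.1,0,0,0,0,0,45.2,-5.1,0,0,0,0,0,45.2,-5.1,0,0]'|egrep 'tool'
python3 -m crank '[0,0,0,45.2,-5.1,0,0,0,0,0,45.2,-5.1,0,0,0,0,0,0,0,0,0,0,0,0,0,0,0,0]'|egrep 'tool|open'
python3 -c "
from h import *
go(.5045,-.2986,.0065)"
```

```text
tool_pos: [0.499, -0.2094, 0.105]
tool_pos: [0.5024, -0.2988, 0.1049]
opening: 0.0548
25.52 [ 0.5024 -0.2988  0.1049] [179.9   0.  -94.3] 0.0548 [-0.2 -0.1 -1.9] 30.0
turn [ 0.0022  0.0007 -0.    ] shift [-0.3 -2.1 98.4]
```

```bash
python3 -m crank '[0,0,0,0,-2,30,0,0,0,0,0,0,30,0,0,0,0,0,0,25,0,0,0,0,0,0,9,0,0,0,0,0,0,0,0]'|egrep 'tool|^force'
python3 -m crank '[0,0,0,0,0,2,0,0,0,0,0,0,0,0]'|egrep 'tool|^force'
python3 -m crank '[0,0,0,0,0,1.5,0,0,0,0,0,0,0,0]'|egrep 'tool|^force'
python3 -m crank '[0,0,0,0,0,0.5,0,0,0,0,0,0,0,0]'|egrep 'tool|^force'
```

```text
tool_pos: [0.5052, -0.2985, 0.0121]
force: [1.2, -0.8, -1.3]
tool_pos: [0.5058, -0.2992, 0.011]
force: [0.4, 0.4, -0.9]
tool_pos: [0.5053, -0.2992, 0.0089]
force: [-0.6, 0.1, -1.4]
tool_pos: [0.5053, -0.2992, 0.0082]
force: [0.4, 0.3, -1.9]
```

```bash
python3 -m crank '[0,0,0,0,0,1.5,0,0,0,0,0,0,0,0]'|egrep 'tool|^force'
python3 -m crank '[0,0,0,0,0,0.7,0,0,0,0,0,0,0,0]'|egrep 'tool|^force'
```

```text
tool_pos: [0.5054, -0.2992, 0.0067]
force: [0.1, -0.1, -2.2]
tool_pos: [0.5054, -0.2993, 0.0066]
force: [-2.0, 1.3, 4.9]
```

Terracotta is in contact with the tray floor. I'll release it and go to white.

```bash
python3 -m crank '[0,0,0,0,0,0,0.86,0,0,0,0,0,0,0.86,0,0,0,0,0,0,0.86,0,0,0,0,0,0,0.86]'|egrep 'tool|^force|open'
python3 -m crank '[0,0,0,0,0,-20,0.86,0,0,0,0,0,-40,0.86,0,0,0,0,0,-40,0.86,0,0,0,0,0,0,1]'|egrep 'tool|open'
python3 -m crank '[0,0,0,-50,4,0,1,0,0,0,-50,4,0,1,0,0,0,-50,4,0,1,0,0,0,-50,4,0,1,0,0,0,-50,4,0,1]'|egrep 'tool'
python3 -c "
from h import *
go(.498,.102,.1)"
```

```text
tool_pos: [0.5053, -0.2992, 0.006]
force: [0.9, -0.3, -0.2]
opening: 0.0751
tool_pos: [0.5076, -0.3, 0.1097]
opening: 0.0809
tool_pos: [0.5033, -0.0468, 0.1056]
29.02 [ 0.5033 -0.0468  0.1056] [180.   -0.  -94.2] 0.0877 [ 1.3 -0.1  0.3] 0.0
turn [ 0.0005 -0.      0.0009] shift [-148.    16.5    5.6]
```

```bash
python3 -m crank '[0,0,0,-50,5,0,1,0,0,0,-50,5,0,1,0,0,0,-48,5,0,1,0,0,0,0,0,10,1,0,0,0,0,0,0,1]'|egrep 'tool'
python3 -c "
from h import *
go(.498,.102,.0062)"
```

```text
tool_pos: [0.4987, 0.0999, 0.0947]
29.65 [0.4987 0.0999 0.0947] [ 1.799e+02 -1.000e-01 -9.420e+01] 0.0874 [-0.6  0.2 -0.2] 0.0
turn [ 0.0024 -0.0014  0.0017] shift [-2.1  0.9 88.5]
```

```bash
python3 -m crank '[0,0,0,-2,1,30,1,0,0,0,0,0,30,1,0,0,0,0,0,24,1,0,0,0,0,0,4.5,1,0,0,0,0,0,0,1]'|egrep 'tool|^force|open'
python3 -m crank '[0,0,0,0,0,0,0,0,0,0,0,0,0,0,0,0,0,0,0,0,0,0,0,0,0,0,0,0,0,0,0,0,0,0,0]'|egrep 'tool|^force|open|grip'
python3 -m crank '[0,0,0,0,0,-10,0,0,0,0,0,0,-30,0,0,0,0,0,0,-40,0,0,0,0,0,0,-20,0,0,0,0,0,0,0,0]'|egrep 'tool|^force|open|grip'
python3 -c "
from h import *
go(.601,-.2883,.103)"
```

```text
tool_pos: [0.4992, 0.1017, 0.0078]
force: [-0.2, 0.0, 0.8]
opening: 0.0876
tool_pos: [0.4987, 0.1024, 0.0078]
force: [-3.8, 1.0, 5.6]
opening: 0.0551
gripper_force: 30.0
tool_pos: [0.5002, 0.1031, 0.1096]
force: [0.1, 0.9, -1.6]
opening: 0.0557
gripper_force: 30.0
31.52 [0.5002 0.1031 0.1096] [-1.798e+02  1.000e-01 -9.420e+01] 0.0557 [ 0.1  0.9 -1.6] 30.0
turn [-0.0035  0.0024  0.0012] shift [ 382.7 -129.8    6.6]
```

```bash
python3 -m crank '[0,0,0,47.8,-16.2,0,0,0,0,0,47.8,-16.2,0,0,0,0,0,47.8,-16.2,0,0,0,0,0,47.8,-16.2,0,0,0,0,0,47.8,-16.2,0,0]'|egrep 'tool'
python3 -m crank '[0,0,0,47.8,-16.2,0,0,0,0,0,47.8,-16.2,0,0,0,0,0,47.8,-16.2,0,0,0,0,0,0,0,0,0,0,0,0,0,0,0,0]'|egrep 'tool|open'
python3 -c "
from h import *
go(.601,-.2883,.008)"
```

```text
tool_pos: [0.5618, -0.1435, 0.1064]
tool_pos: [0.599, -0.2885, 0.106]
opening: 0.0552
32.77 [ 0.599  -0.2885  0.106 ] [179.9   0.  -94.3] 0.0552 [-1.   0.7 -1.7] 30.0
turn [ 0.0023  0.0006 -0.0001] shift [-0.3 -2.  98. ]
```

```bash
python3 -m crank '[0,0,0,0,-1,30,0,0,0,0,0,0,30,0,0,0,0,0,0,25,0,0,0,0,0,0,10,0,0,0,0,0,0,0,0]'|egrep 'tool|^force'
python3 -m crank '[0,0,0,0,0,2,0,0,0,0,0,0,0,0]'|egrep 'tool|^force'
python3 -m crank '[0,0,0,0,0,1,0,0,0,0,0,0,0,0]'|egrep 'tool|^force'
python3 -m crank '[0,0,0,0,0,0.7,0,0,0,0,0,0,0,0]'|egrep 'tool|^force'
```

```text
tool_pos: [0.6007, -0.2878, 0.0123]
force: [0.7, -0.1, -1.5]
tool_pos: [0.6016, -0.2886, 0.0115]
force: [-0.6, 0.0, -0.7]
tool_pos: [0.601, -0.2887, 0.0098]
force: [-0.3, 0.2, -0.4]
tool_pos: [0.6009, -0.2886, 0.0088]
force: [0.1, -0.2, -2.6]
```

```bash
python3 -m crank '[0,0,0,0,0,1,0,0,0,0,0,0,0,0]'|egrep 'tool|^force'
python3 -m crank '[0,0,0,0,0,0.7,0,0,0,0,0,0,0,0]'|egrep 'tool|^force'
```

```text
tool_pos: [0.601, -0.2886, 0.0079]
force: [-1.3, 0.1, -0.1]
tool_pos: [0.601, -0.2887, 0.0078]
force: [-2.2, 2.0, 4.2]
```

```bash
python3 -m crank '[0,0,0,0,0,0,0.86,0,0,0,0,0,0,0.86,0,0,0,0,0,0,0.86,0,0,0,0,0,0,0.86]'|egrep 'tool|^force|open'
python3 -m crank '[0,0,0,0,0,-20,0.86,0,0,0,0,0,-40,0.86,0,0,0,0,0,-40,0.86,0,0,0,0,0,-20,0.6,0,0,0,0,0,0,0.6]'|egrep 'tool|open'
python3 -m crank '[0,0,-0.1745,0,0,0,0.6,0,0,-0.1745,0,0,0,0.6,0,0,-0.1745,0,0,0,0.6,0,0,-0.1745,0,0,0,0.6,0,0,-0.1745,0,0,0,0.6]'|egrep 'ori'
python3 -m crank '[0,0,-0.1745,0,0,0,0.6,0,0,-0.1745,0,0,0,0.6,0,0,-0.1745,0,0,0,0.6,0,0,-0.1745,0,0,0,0.6,0,0,0,0,0,0,0.6]'|egrep 'ori'
python3 - <<'E'
from h import *
go(.6198,.009,.1,-4.3)
I={n:eyes.snapshot(n) for n in M}
for n,w in(("top",(255,135,295,195)),("scene",(235,200,285,245))):
    h=cv2.cvtColor(I[n],cv2.COLOR_BGR2HSV);k=(h[...,0]>95)&(h[...,0]<125)&(h[...,1]>120)
    m=np.zeros_like(k);m[w[1]:w[3],w[0]:w[2]]=k[w[1]:w[3],w[0]:w[2]]
    q,s=fit(box(.07,.012,.025,.072),{n:m},[.62,.009,-.07]);print("handle",n,m.sum(),q.round(4),round(s,3))
cv2.imwrite("pics/v1.png",I["top"]) if 0 else cv2.imwrite("pics/v1.png",I["scene"])
E
```

```text
tool_pos: [0.601, -0.2886, 0.007]
force: [-1.0, 0.1, -0.0]
opening: 0.0753
tool_pos: [0.6021, -0.2889, 0.1293]
opening: 0.0612
orientation: [179.9, 0.1, -43.9]
orientation: [-180.0, 0.1, -4.3]
37.02 [ 0.6003 -0.2884  0.1258] [-1.8e+02  1.0e-01 -4.3e+00] 0.0523 [-0.1  0.   0.5] 0.0
turn [-0.0005  0.0019 -0.0006] shift [  -2.9 -298.    25.8]
handle top 222 [ 0.6174  0.0084 -0.0091] 0.765
handle scene 417 [ 0.6194  0.0101 -0.0804] 0.903
```

View pics/v1.png

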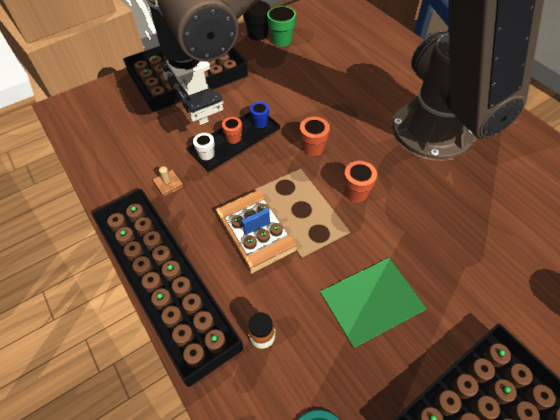

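Pots stand in the tray at (204,147), (233,130) and (260,115). The apron is clear, showing its marks at (285,187), (302,210) and (319,233), and the carrier is still home. Next is the handle.

```bash
python3 -m crank '[0,0,0,-0.4,-50,0,0.6,0,0,0,-0.4,-50,0,0.6,0,0,0,-0.4,-50,0,0.6,0,0,0,-0.4,-50,0,0.6,0,0,0,-0.4,-50,0,0.6]'|egrep 'tool'
python3 -m crank '[0,0,0,-0.4,-47,0,0.6,0,0,0,0,0,0,0.6,0,0,0,0,0,25,0.6,0,0,0,0,0,0,0.6]'|egrep 'tool'
python3 - <<'E'
from h import *
go(.6193,.0092,.013,-4.3)
I=eyes.snapshot("scene");np.save("s.npy",I)
g=cv2.cvtColor(I,cv2.COLOR_BGR2GRAY)
for x,y in((285,187),(302,210),(319,233)):
    w=g[y-11:y+12,x-13:x+14];k=(w<(int(w.min())+w.max())//2).astype(np.uint8)
    nb,l,s,c=cv2.connectedComponentsWithStats(k);j=l[11,13];print(s[j][4],ray("scene",c[j]+[x-13,y-11],.004).round(4))
E
```

```text
tool_pos: [0.6174, -0.0375, 0.127]
tool_pos: [0.6189, 0.007, 0.1003]
38.25 [0.6189 0.007  0.1003] [179.9   0.2  -4.4] 0.0524 [ 0.4 -0.6  0.2] 0.0
turn [ 0.0011  0.0039 -0.0018] shift [ 0.2 -2.3 87.3]
401 [ 0.4934 -0.067   0.004 ]
292 [0.4906 0.019  0.004 ]
315 [0.4971 0.103  0.004 ]
```

```bash
python3 -m crank '[0,0,0,0,-2,30,0.6,0,0,0,0,0,30,0.6,0,0,0,0,0,20,0.6,0,0,0,0,0,7,0.6,0,0,0,0,0,0,0.6]'|egrep 'tool|^force'
python3 -m crank '[0,0,0,0,0,0,0.1,0,0,0,0,0,0,0,0,0,0,0,0,0,0,0,0,0,0,0,0,0,0,0,0,0,0,0,0]'|egrep 'tool|^force|open|grip|ori'
```

```text
tool_pos: [0.6212, 0.0094, 0.0157]
force: [0.6, -0.3, -0.8]
tool_pos: [0.6207, 0.0095, 0.0153]
orientation: [180.0, 0.0, -4.2]
force: [-0.9, 0.0, 1.4]
opening: 0.0118
gripper_force: 30.0
```

```bash
python3 -m crank '[0,0,0,0,0,-0.8,0,0,0,0,0,0,0,0]'|egrep 'tool|^force'
python3 -m crank '[0,0,0,-8,0,0,0,0,0,0,-12,0,0,0,0,0,0,0,0,0,0]'|egrep 'tool|^force|open'
```

```text
tool_pos: [0.6204, 0.0098, 0.0156]
force: [0.7, 0.2, -3.0]
tool_pos: [0.5994, 0.0112, 0.016]
force: [-0.4, 0.4, -2.1]
opening: 0.0118
```

```bash
python3 -m crank '[0,0,0,-15,0,0,0,0,0,0,-15,0,0,0,0,0,0,-15,0,0,0,0,0,0,0,0,0,0]'|egrep 'tool|^force|open'
python3 -m crank '[0,0,0,-15,0,0,0,0,0,0,-15,0,0,0,0,0,0,-15,0,0,0,0,0,0,0,0,0,0]'|egrep 'tool|^force|open'
python3 -m crank '[0,0,0,-15,0,0,0,0,0,0,-8,0,0,0,0,0,0,0,0,0,0]'|egrep 'tool|^force|open|ori'
```

```text
tool_pos: [0.5545, 0.0146, 0.0162]
force: [0.9, 0.8, -2.5]
opening: 0.0119
tool_pos: [0.5096, 0.0179, 0.0161]
force: [0.4, 0.5, -2.8]
opening: 0.0119
tool_pos: [0.4876, 0.0196, 0.0161]
orientation: [180.0, 0.0, -4.2]
force: [0.9, 0.5, -2.9]
opening: 0.0114
```

```bash
python3 -m crank '[0,0,0,0,0,-10,0,0,0,0,0,0,-25,0,0,0,0,0,0,-35,0,0,0,0,0,0,-30,0,0,0,0,0,0,0,0]'|egrep 'tool|^force|open'
python3 -m crank '[0,0,0.14,0,0,0,0,0,0,0.14,0,0,0,0,0,0,0.14,0,0,0,0,0,0,0.14,0,0,0,0,0,0,0.14,0,0,0,0]'|egrep 'ori'
python3 -m crank '[0,0,0.14,0,0,0,0,0,0,0.14,0,0,0,0,0,0,0.14,0,0,0,0,0,0,0.14,0,0,0,0,0,0,0.14,0,0,0,0]'|egrep 'ori'
python3 -m crank '[0,0,0.14,0,0,0,0,0,0,0.08,0,0,0,0,0,0,0,0,0,0,0]'|egrep 'ori|open|^force'
python3 -c "
from h import *
go(.5031,.3104,.1,-97.3)"
```

```text
tool_pos: [0.4904, 0.0203, 0.119]
force: [0.7, -0.6, -3.0]
opening: 0.0116
orientation: [179.9, 0.0, -44.6]
orientation: [179.9, -0.0, -84.8]
orientation: [179.9, -0.0, -97.1]
force: [-0.5, 0.1, -2.5]
opening: 0.0123
43.8 [0.4878 0.0195 0.1154] [179.9  -0.  -97.1] 0.0123 [-0.5  0.1 -2.5] 30.0
turn [ 0.001  -0.0004  0.0043] shift [-290.5   21.8   15.4]
```

```bash
python3 -m crank '[0,0,0,-42,3.1,0,0,0,0,0,-42,3.1,0,0,0,0,0,-42,3.1,0,0,0,0,0,-42,3.1,0,0,0,0,0,-42,3.1,0,0]'|egrep 'tool'
python3 -m crank '[0,0,0,-42,3.1,0,0,0,0,0,-38,3.1,0,0,0,0,0,0,0,0,0,0,0,0,0,0,30,0,0,0,0,0,0,0,0]'|egrep 'tool'
python3 -c "
from h import *
go(.5031,.3104,.008,-97.3)
I=eyes.snapshot('scene');cv2.imwrite('pics/v2.png',cv2.resize(I[200:380,270:510],(800,600),interpolation=2))"
```

```text
tool_pos: [0.4984, 0.2312, 0.1156]
tool_pos: [0.5006, 0.3079, 0.0836]
45.05 [0.5006 0.3079 0.0836] [179.8  -0.2 -97.1] 0.0119 [ 0.2 -0.1 -2.5] 30.0
turn [ 0.0036 -0.0043  0.0043] shift [-2.8 -2.1 75.6]
```

View pics/v2.png

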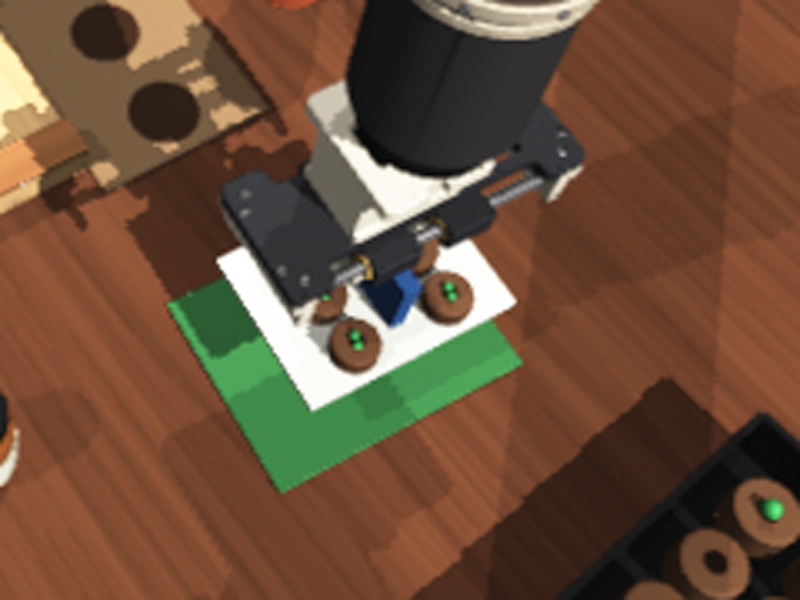

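The carrier hangs level and lined up above the mat. The mat's front corner is at (282,490) and the plate's near corner at (313,410). I'll lower it.

```bash
python3 -m crank '[0,0,0,-2.5,-1,30,0,0,0,0,0,0,25,0,0,0,0,0,0,10,0,0,0,0,0,0,5,0,0,0,0,0,0,0,0]'|egrep 'tool|^force'
python3 -m crank '[0,0,0,0,0,3,0,0,0,0,0,0,0,0]'|egrep 'tool|^force'
python3 -m crank '[0,0,0,0,0,1.5,0,0,0,0,0,0,0,0]'|egrep 'tool|^force'
```

```text
tool_pos: [0.5041, 0.3126, 0.0167]
force: [-0.9, 0.9, -2.0]
tool_pos: [0.5037, 0.3126, 0.0133]
force: [0.6, -0.5, -2.4]
tool_pos: [0.5036, 0.3124, 0.0114]
force: [0.3, 0.1, -2.7]
```

```bash
python3 -m crank '[0,0,0,2,0,2,0,0,0,0,0,0,0,0]'|egrep 'tool|^force'
python3 -m crank '[0,0,0,0,0,1,0,0,0,0,0,0,0,0]'|egrep 'tool|^force'
python3 -m crank '[0,0,0,0,0,0.8,0,0,0,0,0,0,0,0]'|egrep 'tool|^force'
```

```text
tool_pos: [0.5032, 0.3101, 0.0092]
force: [-0.1, 0.1, -1.9]
tool_pos: [0.5034, 0.3104, 0.0084]
force: [-0.7, 0.8, -2.7]
tool_pos: [0.5033, 0.3104, 0.0076]
force: [-0.2, -0.4, -2.2]
```

```bash
python3 -m crank '[0,0,0,0,0,0.8,0,0,0,0,0,0,0,0]'|egrep 'tool|^force'
python3 -m crank '[0,0,0,0,0,0.5,0,0,0,0,0,0,0,0]'|egrep 'tool|^force'
```

```text
tool_pos: [0.5034, 0.3105, 0.0073]
force: [-1.8, -0.7, 3.7]
tool_pos: [0.5034, 0.3105, 0.0073]
force: [-4.5, -2.0, 9.0]
```

```bash
python3 -m crank '[0,0,0,0,0,0,0.5,0,0,0,0,0,0,0.5,0,0,0,0,0,0,0.5,0,0,0,0,0,0,0.5]'|egrep 'tool|^force|open'
python3 -m crank '[0,0,0,0,0,-20,0.5,0,0,0,0,0,-40,0.6,0,0,0,0,0,-40,0.86,0,0,-0.05,0,0,0,0.86,0,0,0,0,0,0,0.86]'|egrep 'tool|open'
python3 -c "
from h import *
go(.601,-.2886,.11)"
```

```text
tool_pos: [0.5034, 0.3104, 0.0062]
force: [-0.3, -0.1, -0.8]
opening: 0.0422
tool_pos: [0.5033, 0.3105, 0.1067]
opening: 0.0736
48.6 [0.5033 0.3105 0.1067] [-180.     0.   -94.2] 0.0736 [-0.7 -0.4 -0.6] 0.0
turn [-0.0003  0.0007  0.0011] shift [ 590.1 -142.3   -3.3]
```

```bash
python3 -m crank '[0,0,0,49.2,-11.9,0,0.86,0,0,0,49.2,-11.9,0,0.86,0,0,0,49.2,-11.9,0,0.86,0,0,0,49.2,-11.9,0,0.86,0,0,0,49.2,-11.9,0,0.86]'|egrep 'tool'
python3 -m crank '[0,0,0,49.2,-11.9,0,0.86,0,0,0,49.2,-11.9,0,0.86,0,0,0,49.2,-11.9,0,0.86,0,0,0,49.2,-11.9,0,0.86,0,0,0,49.2,-11.9,0,0.86]'|egrep 'tool'
python3 -m crank '[0,0,0,49.2,-11.9,0,0.86,0,0,0,49.2,-11.9,0,0.86,0,0,0,0,0,0,0.86,0,0,0,0,0,0,0.86]'|egrep 'tool|open'
python3 - <<'E'
from h import *
I={n:eyes.snapshot(n) for n in M}
P=np.r_[box(.11,.15,.004,.011)]
regs={}
for n in I:
    q=proj(n,np.array([[.503,.31,.02]]))[0]
    h=cv2.cvtColor(I[n],cv2.COLOR_BGR2HSV);k=(h[...,0]>40)&(h[...,0]<85)&(h[...,1]>80)
    X=mask(n,place(box(.25,.21,0,.004),[.503,.3104,-.127]))[::2,::2]
    k&=X;cnt=cv2.convexHull(np.argwhere(k)[:,::-1].astype(np.int32));full=cv2.fillConvexPoly(np.zeros(k.shape,np.uint8),cnt,1)>0
    print(n,"mat",fit(box(.19,.145,0,.004),{n:full},[.503,.3104,-.127]))
    o=outline(n,"carrier",q)
    if o is not None:
        w=(h[...,1]<60)&(h[...,2]>110)&X
        c2=cv2.convexHull(np.argwhere(w)[:,::-1].astype(np.int32));f2=cv2.fillConvexPoly(np.zeros(k.shape,np.uint8),c2,1)>0
        print(n,"car",fit(P,{n:f2},[.503,.3104,1.44]))
for n in I:
  for t in("pot_white","pot_blue","pot_terracotta"):
    print(n,t,[(ray(n,d["location"],.004)[:2].round(3),round(d["p"],2)) for d in spotter.place_of(n,t)])
go(.601,-.2886,.0078)
cv2.imwrite("pics/v3.png",I["top"])
E
```

```text
tool_pos: [0.5442, 0.059, 0.1056]
tool_pos: [0.5856, -0.1906, 0.1054]
tool_pos: [0.6016, -0.2888, 0.1051]
opening: 0.0755
scene mat (array([ 0.50200832,  0.31091926, -0.12785506]), np.float64(0.9847682429582415))
scene car (array([0.50396931, 0.31363442, 1.45664598]), np.float64(0.9805325576191541))
top mat (array([ 0.50199652,  0.31000138, -0.12547021]), np.float64(0.9865774266695926))
top car (array([0.50444423, 0.3136531 , 1.44945724]), np.float64(0.9656349435927104))
scene pot_white [(array([ 0.604, -0.299]), 0.84)]
scene pot_blue [(array([ 0.402, -0.306]), 0.88), (array([0.757, 0.249]), 0.35)]
scene pot_terracotta [(array([0.337, 0.058]), 0.88), (array([ 0.339, -0.136]), 0.62), (array([ 0.504, -0.304]), 0.61)]
top pot_white []
top pot_blue []
top pot_terracotta [(array([0.337, 0.057]), 0.63)]
50.85 [ 0.6026 -0.2885  0.1066] [-180.    -0.   -94.2] 0.0753 [-0.7  0.   0.1] 0.0
turn [-0.0003 -0.      0.0021] shift [ 0.3  1.6 98.8]
```

View pics/v3.png

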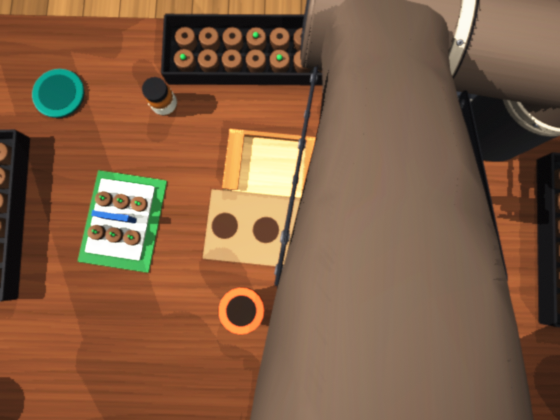

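The carrier lies on the mat at (122,219), within about 4 mm of centre and lined up. Now I'll return white.

```bash
python3 -m crank '[0,0,0,0,1,30,0.86,0,0,0,0,0,30,0.86,0,0,0,0,0,30,0.86,0,0,0,0,0,8.5,0.86,0,0,0,0,0,0,0.86]'|egrep 'tool|^force'
python3 -m crank '[0,0,0,0,0,0,0,0,0,0,0,0,0,0,0,0,0,0,0,0,0,0,0,0,0,0,0,0]'|egrep 'tool|^force|open|grip'
python3 -m crank '[0,0,0,0,0,-10,0,0,0,0,0,0,-30,0,0,0,0,0,0,-40,0,0,0,0,0,0,-20,0,0,0,0,0,0,0,0]'|egrep 'tool|^force|open|grip'
python3 -c "
from h import *
go(.4985,.102,.11)"
```

```text
tool_pos: [0.6015, -0.2888, 0.0079]
force: [-0.7, 0.9, 0.1]
tool_pos: [0.6018, -0.289, 0.0089]
force: [-2.4, 1.5, 5.9]
opening: 0.0549
gripper_force: 30.0
tool_pos: [0.6026, -0.289, 0.1101]
force: [0.1, -0.4, -1.5]
opening: 0.0551
gripper_force: 30.0
52.6 [ 0.6026 -0.289   0.1101] [-179.8   -0.   -94.2] 0.0551 [ 0.1 -0.4 -1.5] 30.0
turn [-0.0039 -0.0005  0.0016] shift [-3.821e+02  1.332e+02  1.000e-01]
```

```bash
python3 -m crank '[0,0,0,-47.8,16.6,0,0,0,0,0,-47.8,16.6,0,0,0,0,0,-47.8,16.6,0,0,0,0,0,-47.8,16.6,0,0,0,0,0,-47.8,16.6,0,0]'|egrep 'tool'
python3 -m crank '[0,0,0,-47.8,16.6,0,0,0,0,0,-47.8,16.6,0,0,0,0,0,-47.8,16.6,0,0,0,0,0,0,0,0,0,0,0,0,0,0,0,0]'|egrep 'tool|open'
python3 -c "
from h import *
go(.4985,.102,.0085)"
```

```text
tool_pos: [0.5348, -0.043, 0.1067]
tool_pos: [0.4965, 0.1022, 0.1071]
opening: 0.0551
53.85 [0.4965 0.1022 0.1071] [179.9  -0.  -94.2] 0.0551 [ 0.5  0.1 -2.4] 30.0
turn [ 0.0013 -0.0008  0.0024] shift [ 0.  -2.  98.6]
```

```bash
python3 -m crank '[0,0,0,0,-1,30,0,0,0,0,0,0,30,0,0,0,0,0,0,25,0,0,0,0,0,0,11,0,0,0,0,0,0,0,0]'|egrep 'tool|^force'
python3 -m crank '[0,0,0,0,0,1,0,0,0,0,0,0,0,0]'|egrep 'tool|^force'
python3 -m crank '[0,0,0,0,0,0.8,0,0,0,0,0,0,0,0]'|egrep 'tool|^force'
python3 -m crank '[0,0,0,0,0,0.6,0,0,0,0,0,0,0,0]'|egrep 'tool|^force'
```

```text
tool_pos: [0.4978, 0.1012, 0.0113]
force: [0.7, 0.4, 0.0]
tool_pos: [0.4986, 0.1025, 0.0117]
force: [0.9, 0.8, -0.6]
tool_pos: [0.4982, 0.1024, 0.0103]
force: [-0.1, 0.6, -1.0]
tool_pos: [0.498, 0.1023, 0.0094]
force: [0.0, 0.2, -1.2]
```

```bash
python3 -m crank '[0,0,0,0,0,0.7,0,0,0,0,0,0,0,0]'|egrep 'tool|^force'
python3 -m crank '[0,0,0,0,0,0.6,0,0,0,0,0,0,0,0]'|egrep 'tool|^force'
```

```text
tool_pos: [0.4981, 0.1023, 0.0089]
force: [-1.4, -0.6, 2.1]
tool_pos: [0.4981, 0.1023, 0.0088]
force: [-4.3, 0.5, 9.1]
```

White is down. I'll release it and fetch terracotta at (0.505,−0.299).

```bash
python3 -m crank '[0,0,0,0,0,0,0.86,0,0,0,0,0,0,0.86,0,0,0,0,0,0,0.86,0,0,0,0,0,0,0.86]'|egrep 'tool|^force|open'
python3 -m crank '[0,0,0,0,0,-20,0.86,0,0,0,0,0,-40,0.86,0,0,0,0,0,-40,0.86,0,0,0,0,0,0,0.86]'|egrep 'tool|open'
python3 -m crank '[0,0,0,50,-4.5,0,0.86,0,0,0,50,-4.5,0,0.86,0,0,0,50,-4.5,0,0.86,0,0,0,50,-4.5,0,0.86,0,0,0,50,-4.5,0,0.86]'|egrep 'tool'
python3 -c "
from h import *
go(.5053,-.2992,.105)"
```

```text
tool_pos: [0.498, 0.1022, 0.008]
force: [-0.8, 1.2, -0.4]
opening: 0.0754
tool_pos: [0.5002, 0.1033, 0.1113]
opening: 0.0758
tool_pos: [0.5016, -0.1502, 0.1074]
57.35 [ 0.5016 -0.1502  0.1074] [180.    0.  -94.2] 0.0755 [1.  0.1 0.1] 0.0
turn [0.0009 0.0001 0.0016] shift [148.3 -14.9   2.4]
```

```bash
python3 -m crank '[0,0,0,50,-5,0,0.86,0,0,0,50,-5,0,0.86,0,0,0,48,-5,0,0.86,0,0,0,0,0,0,0.86,0,0,0,0,0,0,0.86]'|egrep 'tool'
python3 -c "
from h import *
go(.5053,-.2992,.0068)"
```

```text
tool_pos: [0.5055, -0.2973, 0.1071]
57.98 [ 0.5055 -0.2973  0.1071] [179.9   0.  -94.3] 0.0752 [-0.4  0.7 -0.8] 0.0
turn [0.0016 0.0005 0.0005] shift [2.000e+00 1.000e-01 1.003e+02]
```

```bash
python3 -m crank '[0,0,0,1.5,1,30,0.86,0,0,0,0,0,30,0.86,0,0,0,0,0,30,0.86,0,0,0,0,0,10,0.86,0,0,0,0,0,0,0.86]'|egrep 'tool|^force'
python3 -m crank '[0,0,0,0,0,0,0,0,0,0,0,0,0,0,0,0,0,0,0,0,0,0,0,0,0,0,0,0]'|egrep 'tool|^force|open|grip'
python3 -m crank '[0,0,0,0,0,-10,0,0,0,0,0,0,-30,0,0,0,0,0,0,-40,0,0,0,0,0,0,-20,0,0,0,0,0,0,0,0]'|egrep 'tool|^force|open|grip'
python3 -c "
from h import *
go(.4905,.0187,.11)"
```

```text
tool_pos: [0.5051, -0.2981, 0.008]
force: [-1.1, -0.6, -0.2]
tool_pos: [0.5055, -0.2991, 0.0091]
force: [-2.4, 1.8, 6.1]
opening: 0.0552
gripper_force: 30.0
tool_pos: [0.5063, -0.2991, 0.1102]
force: [-0.6, 1.4, -1.4]
opening: 0.0551
gripper_force: 30.0
59.73 [ 0.5063 -0.2991  0.1102] [-179.8   -0.   -94.2] 0.0551 [-0.6  1.4 -1.4] 30.0
turn [-0.0037 -0.0005  0.0015] shift [-3.157e+02  3.950e+01  2.000e-01]
```

```bash
python3 -m crank '[0,0,0,-45.1,5.6,0,0,0,0,0,-45.1,5.6,0,0,0,0,0,-45.1,5.6,0,0,0,0,0,-45.1,5.6,0,0,0,0,0,-45.1,5.6,0,0]'|egrep 'tool'
python3 -m crank '[0,0,0,-45.1,5.6,0,0,0,0,0,-45.1,5.6,0,0,0,0,0,0,0,0,0,0,0,0,0,0,0,0]'|egrep 'tool|open'
python3 -c "
from h import *
go(.4905,.0187,.009)"
```

```text
tool_pos: [0.4927, -0.0706, 0.1071]
tool_pos: [0.4885, 0.0188, 0.1073]
opening: 0.0553
60.85 [0.4885 0.0188 0.1073] [179.9  -0.  -94.2] 0.0553 [-0.8 -0.8 -0.4] 30.0
turn [ 0.0016 -0.0007  0.0023] shift [-0.1 -2.  98.3]
```

```bash
python3 -m crank '[0,0,0,0,-1,30,0,0,0,0,0,0,30,0,0,0,0,0,0,25,0,0,0,0,0,0,11,0,0,0,0,0,0,0,0]'|egrep 'tool|^force'
python3 -m crank '[0,0,0,0,0,1.5,0,0,0,0,0,0,0,0]'|egrep 'tool|^force'
python3 -m crank '[0,0,0,0,0,0.8,0,0,0,0,0,0,0,0]'|egrep 'tool|^force'
python3 -m crank '[0,0,0,0,0,0.6,0,0,0,0,0,0,0,0]'|egrep 'tool|^force'
```

```text
tool_pos: [0.4898, 0.0179, 0.0116]
force: [-0.2, -0.3, -1.9]
tool_pos: [0.4908, 0.019, 0.0114]
force: [0.0, 1.1, -1.0]
tool_pos: [0.4903, 0.0189, 0.0101]
force: [0.2, -0.9, -2.2]
tool_pos: [0.4902, 0.0188, 0.0092]
force: [-0.4, -1.1, -1.3]
```

```bash
python3 -m crank '[0,0,0,0,0,0.5,0,0,0,0,0,0,0,0]'|egrep 'tool|^force'
python3 -m crank '[0,0,0,0,0,0.5,0,0,0,0,0,0,0,0]'|egrep 'tool|^force'
```

```text
tool_pos: [0.4902, 0.0189, 0.0091]
force: [-3.0, 0.1, 4.7]
tool_pos: [0.4903, 0.0188, 0.009]
force: [-4.6, 0.8, 11.9]
```

```bash
python3 -m crank '[0,0,0,0,0,0,0.86,0,0,0,0,0,0,0.86,0,0,0,0,0,0,0.86,0,0,0,0,0,0,0.86]'|egrep 'tool|^force|open'
python3 -m crank '[0,0,0,0,0,-20,0.86,0,0,0,0,0,-40,0.86,0,0,0,0,0,-40,0.86,0,0,0,0,0,0,0.86]'|egrep 'tool|open'
python3 -m crank '[0,0,0,47.6,8,0,0.86,0,0,0,47.6,8,0,0.86,0,0,0,47.6,8,0,0.86,0,0,0,47.6,8,0,0.86,0,0,0,47.6,8,0,0.86]'|egrep 'tool'
python3 -c "
from h import *
go(.4073,-.3088,.105)"
```

```text
tool_pos: [0.4903, 0.0188, 0.0082]
force: [-0.1, -0.1, -0.2]
opening: 0.075
tool_pos: [0.4924, 0.0196, 0.1113]
opening: 0.0754
tool_pos: [0.4319, -0.2169, 0.1076]
64.35 [ 0.4319 -0.2169  0.1076] [180.    0.  -94.2] 0.0753 [ 0.6 -0.2  0.5] 0.0
turn [0.0008 0.0002 0.0017] shift [93.5 17.7  2.6]
```

```bash
python3 -m crank '[0,0,0,47,8.5,0,0.86,0,0,0,46,8.5,0,0.86,0,0,0,0,0,0,0.86,0,0,0,0,0,0,0.86]'|egrep 'tool'
python3 -c "
from h import *
go(.4073,-.3088,.0057)"
```

```text
tool_pos: [0.4084, -0.307, 0.1074]
64.85 [ 0.4084 -0.307   0.1074] [179.9   0.  -94.3] 0.0751 [0.2 0.8 0.2] 0.0
turn [0.0013 0.0005 0.0004] shift [  1.9   1.  101.7]
```

```bash
python3 -m crank '[0,0,0,1.5,1.5,30,0.86,0,0,0,0,0,30,0.86,0,0,0,0,0,30,0.86,0,0,0,0,0,10,0.86,0,0,0,0,0,0,0.86]'|egrep 'tool|^force'
python3 -m crank '[0,0,0,0,0,0,0,0,0,0,0,0,0,0,0,0,0,0,0,0,0,0,0,0,0,0,0,0]'|egrep 'tool|^force|open|grip'
python3 -m crank '[0,0,0,0,0,-10,0,0,0,0,0,0,-30,0,0,0,0,0,0,-40,0,0,0,0,0,0,-20,0,0,0,0,0,0,0,0]'|egrep 'tool|^force|open|grip'
python3 -c "
from h import *
go(.4853,-.0653,.11)"
```

```text
tool_pos: [0.4076, -0.3078, 0.0081]
force: [0.1, 0.5, -0.0]
tool_pos: [0.4078, -0.3087, 0.0091]
force: [-1.2, 2.1, 6.5]
opening: 0.0555
gripper_force: 30.0
tool_pos: [0.4085, -0.3088, 0.1101]
force: [0.5, 0.6, -1.2]
opening: 0.055
gripper_force: 30.0
66.6 [ 0.4085 -0.3088  0.1101] [-179.8   -0.   -94.2] 0.055 [ 0.5  0.6 -1.2] 30.0
turn [-0.0037 -0.0008  0.0015] shift [-2.486e+02 -5.830e+01  1.000e-01]
```

```bash
python3 -m crank '[0,0,0,-41.4,-9.7,0,0,0,0,0,-41.4,-9.7,0,0,0,0,0,-41.4,-9.7,0,0,0,0,0,-41.4,-9.7,0,0,0,0,0,-41.4,-9.7,0,0]'|egrep 'tool'
python3 -m crank '[0,0,0,-41.4,-9.7,0,0,0,0,0,0,0,0,0,0,0,0,0,0,0,0]'|egrep 'tool|open'
python3 -c "
from h import *
go(.4853,-.0653,.009)"
```

```text
tool_pos: [0.4704, -0.1043, 0.1072]
tool_pos: [0.4829, -0.0651, 0.1073]
opening: 0.0549
67.6 [ 0.4829 -0.0651  0.1073] [179.9  -0.  -94.2] 0.0549 [-0.3 -1.3 -1.8] 30.0
turn [ 0.0019 -0.0004  0.0021] shift [ 0.1 -2.4 98.3]
```

```bash
python3 -m crank '[0,0,0,0,-1,30,0,0,0,0,0,0,30,0,0,0,0,0,0,25,0,0,0,0,0,0,11,0,0,0,0,0,0,0,0]'|egrep 'tool|^force'
python3 -m crank '[0,0,0,0,0,1.5,0,0,0,0,0,0,0,0]'|egrep 'tool|^force'
python3 -m crank '[0,0,0,0,0,0.8,0,0,0,0,0,0,0,0]'|egrep 'tool|^force'
python3 -m crank '[0,0,0,0,0,0.6,0,0,0,0,0,0,0,0]'|egrep 'tool|^force'
python3 -m crank '[0,0,0,0,0,0.5,0,0,0,0,0,0,0,0]'|egrep 'tool|^force'
```

```text
tool_pos: [0.4841, -0.0658, 0.0118]
force: [0.8, 0.0, -1.5]
tool_pos: [0.4853, -0.065, 0.0115]
force: [0.4, 0.0, -2.0]
tool_pos: [0.4849, -0.065, 0.0102]
force: [0.0, 0.8, -2.1]
tool_pos: [0.4847, -0.0651, 0.0093]
force: [0.2, -0.2, -1.6]
tool_pos: [0.4848, -0.0651, 0.0091]
force: [-1.4, 0.3, 3.4]
```

Blue is in contact. I'll release it, rise, and move off to the right for a last look.

```bash
python3 -m crank '[0,0,0,0,0,0,0.86,0,0,0,0,0,0,0.86,0,0,0,0,0,0,0.86,0,0,0,0,0,0,0.86]'|egrep 'tool|^force|open'
python3 -m crank '[0,0,0,0,0,-20,0.86,0,0,0,0,0,-40,0.86,0,0,0,0,0,-40,0.86,0,0,0,0,0,-20,0.86,0,0,0,0,0,0,0.86]'|egrep 'tool|open'
python3 -m crank '[0,0,0,50,0,0,0.86,0,0,0,50,0,0,0.86,0,0,0,50,0,0,0.86,0,0,0,50,0,0,0.86,0,0,0,50,0,0,0.86]'|egrep 'tool'
python3 -m crank '[0,0,0,30,0,0,0.86,0,0,0,0,0,0,0.86]'|egrep 'tool|^force'
python3 - <<'E'
from h import *
I={n:eyes.snapshot(n) for n in M}
for t,a,b in(("pot_terracotta",(302,199),(264,228)),("pot_blue",(285,180),(309,232)),("pot_white",(320,225),(221,223))):
    for n,p in(("scene",a),("top",b)):
        r=outline(n,t,p)
        if r is not None:print(t,n,fit(pot(.004),{n:r},list(ray("top",b,.03)[:2]),False))
cv2.imwrite("pics/v4.png",I["scene"])
E
```

```text
tool_pos: [0.4848, -0.0651, 0.0088]
force: [0.1, 0.4, 0.2]
opening: 0.0754
tool_pos: [0.4859, -0.0649, 0.1305]
opening: 0.0755
tool_pos: [0.4655, -0.3158, 0.1275]
tool_pos: [0.463, -0.3458, 0.127]
force: [-0.1, 0.1, 0.3]
pot_terracotta scene (array([0.49207673, 0.01845519]), np.float64(0.9371870732817479))
pot_terracotta top (array([0.49055577, 0.01681825]), np.float64(0.9650684931506849))
pot_blue scene (array([ 0.48600899, -0.06498538]), np.float64(0.9408114558472553))
pot_blue top (array([ 0.48390468, -0.06588017]), np.float64(0.9115411195577056))
pot_white scene (array([0.50050398, 0.10131278]), np.float64(0.9166310389055152))
pot_white top (array([0.49831566, 0.10308246]), np.float64(0.8919195363109444))
```

View pics/v4.png

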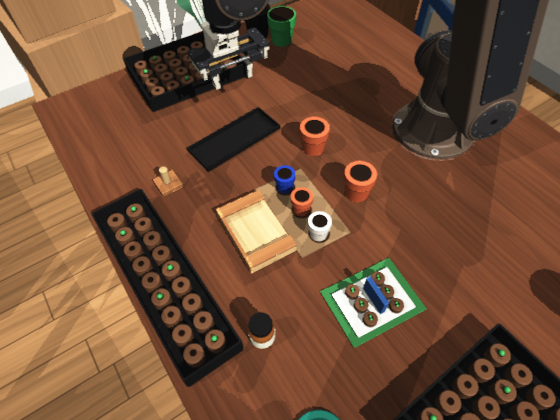

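The pots are back on their marks at (285,180), (302,200) and (320,226), each within about 2 mm of its start. The carrier sits on the mat at (373,301), and the jar and tamper have not moved.

```bash
python3 -c "
from plant import ctrl
print(ctrl.close_job())"
```

```text
the job is handed in; nothing more can be done
None
```

I handed the job in at about 71 s of the 144 s: by the final images the carrier lies level and in line on the mat within about 4 mm of centre, the three pots are back within about 2 mm of their starting spots, and the jar and tamper show no movement; no verdict was returned.

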